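# Trial layout of a power supply on its chassis plate

## Robot

A 6-joint arm with a two-finger parallel gripper is mounted at the origin on the work surface. World frame = base frame: x ahead of the robot, y to its left, z up, the work surface at z = 0. Lengths are in m, angles in rad, forces in N, time in s.
With the tool pointing down it reaches from about 0.4 to 0.925 m from the base axis. Payload 12.5 kg.
Tool frame: the origin (TCP) lies on the mounting face of the last link; the fingertips stand 190 mm ahead of it and the grasp point (between the pads) lies 171 mm ahead of it; z points along the fingers, y is the line along which they close (so a half turn about z gives the same grasp; the last joint's range is limited). The gripper opens to 95 mm and grips with 3 to 60 N. Pads are 20 mm wide; open, the fingers measure 119 mm over their backs; the gripper's body (75 mm by 180 mm) begins 59 mm behind the grasp point.
Start: joints at [1.158, 0.491, 1.559, -0, 1.092, -0.106], TCP at [0.189, 0.596, 0.405] pointing down, gripper open.
Joint ranges: [-3.1, 3.1], [-0.84, 2.19], [0.05, 2.79], [-1.13, 4.28], [0.06, 2.93], [-2.69, 2.69]. Speed limits (rad/s): [2.22, 2.22, 2.79, 3.14, 3.14, 3.14].

## Interface

Orientations are given as [roll, pitch, yaw] about the fixed x, y, z axes, in that order (R = Rz(yaw) Ry(pitch) Rx(roll)).
In Python, from station import manip, monitor, read_camera, camera_params gives the robot as it stands (manip), with the cameras as plain functions and the readings (monitor).
- The arm moves only by the tool send_path, called after "Request:" in YAML: its name, and indented under it one key for each argument. Schema: {"type":"object","properties":{"steps":{"type":"object","properties":{"plan":{"type":"array","items":{"type":"array","items":{"type":"number"},"minItems":7,"maxItems":7},"minItems":1,"maxItems":12}},"additionalProperties":false,"required":["plan"]},"clamp_n":{"type":"number"},"only":{"type":"string"},"quiet":{"type":"boolean"},"lines":{"type":"string"}},"required":["steps"],"additionalProperties":false}. steps is an object whose key "plan" holds a list of rows, 1 to 12 of them, each of 7 numbers: a rotation vector rx, ry, rz in shares of 2 rad (1.0 is 2 rad), then dx, dy, dz in shares of 60 cm (1.0 is 60 cm), then the finger opening in m; each row is the pose to reach, as a shift and turn from the pose commanded when the call began, along the tool's axes at that moment; what a row does not reach only later rows make up. A row lasts 1/8 s, in which the tool goes at most 0.0625 m and 0.188 rad, less where a joint would pass 70% of its speed; a pose out of reach is approached as far as the arm can. The fingers move at their own pace and stop on an object; clamp_n is the grip in N (left out, the last holds). Time passes only in rows, so rows that do not move let the fingers close. The tool returns the time, the measured TCP pose, the force, the opening and the grip force at its end. only (a regular expression) keeps the lines of the reply that match it, lines (a string "A,B") keeps lines A to B, and quiet returns only ok. A shift or turn number past 1, either way, is cut back to 1. Input that does not fit is refused with a message, and nothing moves.
- monitor.observe(): the state, without advancing time (a new reading comes with each control period).
- read_camera(name): name is "side" or "top"; returns the picture (480x640x3 uint8, blue, green, red); there is no depth.
- camera_params(name): a dict with "fov_y" (degrees; the focal length in pixels is half the picture's height over the tangent of half this angle, whatever the lens; pixels are square), "cx", "cy" (the principal point, pixels), "R" (3x3) and "t" (3): a world point X has camera coordinates R X + t. Camera axes: x right, y down, z forward; pixel columns grow to the right and rows downward; lengths in m; the calibration is good to about 2 mm. A picture is of the moment at which its call begins. camera_params takes no time and is no camera call.
- manip.hand_in(): hands the job in; it is judged then, once.
The state is a dict: "time_s": time; "joint_positions": joint angles; "qd": joint speeds; "effort": joint torques, N m; "tcp_pos": TCP position; "orientation": TCP orientation; "contact_force": force on the tool from outside, world axes, zero at the start; "torque": the same for the moment, N m; "gripper_width": finger opening in m; "finger_force": force on a finger pad.
Only numpy, scipy, OpenCV 4.12 (cv2) and the standard library are available. Lean on these libraries where they do the work, as an engineer would, in place of code of your own. Each camera call takes 0.05 s, during which the arm holds its last target. There are 200 camera calls.

## Task

Lay out the power supply's parts on the chassis plate: stand the heat sink squarely on the grey thermal pad and the fan flat on top of the heat sink, centred and square to it; stand the larger capacitor upright midway between the transformer and the heat sink, in line with both; and put the terminal block on the plate in front of the transformer (on the robot's side), centred on it and parallel to its long face, with a gap of about 30 mm between them. Leave the small capacitor and the solder spool where they stand.

Things in the scene. Friction and masses are not known exactly. Their poses are not given: they have to be found in the camera images.
- plate: Bare aluminium chassis plate fixed on the bench, 160 mm deep (x) by 280 mm wide (y), 3 mm thick, with a 12 mm high lip along its far edge. Origin on its underside, exactly midway between the centres of transformer and thermal pad; the sheet runs from x -105 to +55 mm, y -140 to +140 mm. Its x axis points away from the robot (yaw within 0.25 rad), z up.
- transformer: Mains transformer, fixed on the plate: dark laminated steel core, copper winding standing out in front and behind; 56 mm deep over the winding (x), 66 mm wide (y), 48 mm high. Origin at the centre of its underside, on the plate's top face (3 mm above the bench); axes as the plate's. It is 85 mm from the plate's origin along the plate's y, to either side (varies).
- pad: Thermal pad fixed on the plate: flat mid-grey square, 60 by 60 mm, 2 mm thick. Origin at the centre of its underside, on the plate's top face; its upper face is 5 mm above the bench. Axes parallel to the plate's. It sits 85 mm from the plate's origin along the plate's y axis, on the other side from the transformer.
- heatsink: Loose bare-aluminium heat sink, 54 by 54 mm, 25 mm high: a 5 mm base with seven 3 mm upright fins along its x axis; the outer fins' faces are at y = +-27 mm. It can be gripped across either pair of sides. Origin at the centre of its underside, z up (fins up). About 0.11 kg. Any quarter turn on the pad is as good.
- fan: Loose square black-plastic cooling fan lying flat, 50 by 50 mm, 20 mm thick, with a 38 mm round opening and a grey hub and blades. Origin at the centre of its underside, x and y parallel to its sides, z up. About 50 g. Any quarter turn is as good; keep it the way up it lies.
- capacitor: The larger of two black upright can capacitors with a silvery top: diameter 35 mm, 50 mm high, and two 4 mm terminal studs on top. Origin at the centre of its underside, z up. About 70 g.
- terminal_block: Loose black terminal block with two rows of brass screws between low ribs: 22 mm wide (its x), 64 mm long (its y), 18 mm high. The lower 10 mm are solid and can be gripped across the 22 mm width. Origin at the centre of its underside, z up. About 50 g. Either way round is as good.
- small_capacitor: The smaller black can capacitor, to be left alone: diameter 22 mm, 30 mm high. Origin at the centre of its underside.
- spool: Bright metal solder spool standing on its flange, to be left alone: diameter 50 mm, 42 mm high. Origin at the centre of its underside.

How it is judged:
At the end, for the whole second after the job is handed in: Heat sink on pad within 10 mm and 0.17 rad; fan on it within 10 mm and 0.2 rad; large capacitor within 15 mm of plate origin; terminal block centre 56-82 mm in front of transformer's, within 12 mm sideways, 0.17 rad; all upright (0.1 rad), at rest; small capacitor and spool within 20 mm of start (horizontal distance between heatsink and pad below 0.01 m and z of heatsink in the frame of pad between -0.001 and 0.006 m and (angle between the x axis of heatsink and the x axis of pad, either way round below 0.17 rad or angle between the x axis of heatsink and the y axis of pad, either way round below 0.17 rad) and horizontal distance between fan and heatsink below 0.01 m and z of fan in the frame of heatsink between 0.021 and 0.029 m and (angle between the x axis of fan and the x axis of heatsink, either way round below 0.2 rad or angle between the x axis of fan and the y axis of heatsink, either way round below 0.2 rad) and horizontal distance between capacitor and plate below 0.015 m and z of capacitor in the frame of plate between 0 and 0.007 m and x of terminal_block in the frame of transformer between -0.082 and -0.056 m and y of terminal_block in the frame of transformer between -0.012 and 0.012 m and z of terminal_block in the frame of plate between 0 and 0.007 m and angle between the x axis of terminal_block and the x axis of transformer, either way round below 0.17 rad and angle between each of heatsink, fan, capacitor, terminal_block's own z axis and vertical below 0.1 rad and linear speed of each of heatsink, fan, capacitor, terminal_block below 0.01 m/s and distance of each of small_capacitor, spool from where it was at the start of the episode below 0.02 m); the robot touches nothing.
It fails at once if the small capacitor is knocked over or moved by more than 30 mm (angle between small_capacitor's own z axis and vertical above 0.5 rad or distance of small_capacitor from where it was at the start of the episode above 0.03 m).
It fails at once if the solder spool is knocked over or moved by more than 30 mm (angle between spool's own z axis and vertical above 0.5 rad or distance of spool from where it was at the start of the episode above 0.03 m).
It also fails if it takes over 99 s, if anything falls off the work surface, if the arm or the gripper's body presses on something with over 40 N, if the wrist force passes 120 N, or if a joint passes its speed limit or range.

## Working session

There is one attempt and no reset: what is moved stays moved. The work goes in short steps, Python scripts to look and compute and a tool call to move; the robot and the scene stay as the last step left them, time stands still between calls to the robot, and variables do not carry over. Pictures are saved under pics/ and viewed, at most 14 in all, crops included, and the job is handed in when it is done.

```bash
ls; mkdir -p pics; python3 - <<'E'
from station import manip, monitor, read_camera, camera_params
import cv2,numpy as np
for n in("top","side"):
    cv2.imwrite(f"pics/{n}0.png",read_camera(n)); p=camera_params(n)
    R=np.array(p["R"]);print(n,p["fov_y"],p["cx"],p["cy"],R.round(3).tolist(),(-R.T@p["t"]).round(3), [k for k in p])
print(monitor.observe())
E
```

```text
pics
station.py
top 56.30948768228561 317.0170999075881 236.3672410134316 [[-0.012, -1.0, -0.005], [-0.993, 0.013, -0.114], [0.114, 0.004, -0.993]] [0.414 0.017 0.944] ['fov_y', 'cx', 'cy', 'R', 't']
side 47.12430165490735 316.81434617723073 240.125417767809 [[1.0, -0.015, 0.02], [0.005, -0.654, -0.757], [0.025, 0.757, -0.653]] [ 0.472 -0.977  0.883] ['fov_y', 'cx', 'cy', 'R', 't']
{'time_s': 0.1, 'joint_positions': array([ 1.15842063e+00,  4.91505358e-01,  1.55938311e+00, -1.46353756e-05,
        1.09169410e+00, -1.05583676e-01]), 'qd': array([-0.00129935, -0.00306705, -0.00045565, -0.00011954, -0.00011243,
        0.0025993 ]), 'effort': array([ 1.96994348e-03, -6.13629270e+01, -2.58608419e+01,  6.93872804e-02,
        4.70431626e-02, -8.06372782e-05]), 'tcp_pos': array([0.18871146, 0.59580513, 0.40421817]), 'orientation': array([-3.14060688e+00, -9.14169165e-05,  2.83480734e+00]), 'contact_force': array([-0.32103264,  0.73871012, -0.27275695]), 'torque': array([-0.03787504,  0.03703975, -0.04060448]), 'finger_force': 0.0, 'gripper_width': 0.09539115030595575}
```

View pics/top0.png

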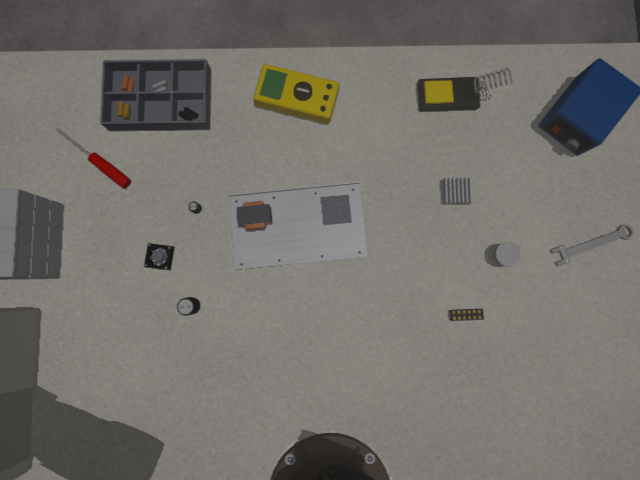

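View pics/side0.png

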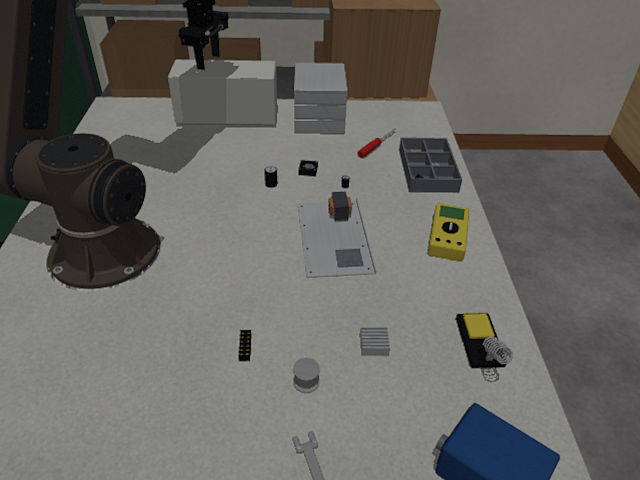

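The top view shows the plate at about (298,226), with the transformer at (254,215) on the left (+y) and the pad at (336,210). Loose parts are the heat sink (456,190), fan (159,256), capacitor (188,306) and terminal block (466,314). The small capacitor (195,207) and spool (505,254) stay where they are. The side view agrees. Next I'll enlarge crops to check the masks.

```bash
cat > h.py <<'E'
import cv2,numpy as np
from station import manip, monitor, read_camera, camera_params
def cam(n):
    p=camera_params(n); f=240/np.tan(np.radians(p["fov_y"]/2))
    return f,p["cx"],p["cy"],np.array(p["R"]),np.array(p["t"])
def ray(n,uv,z):
    "pixels -> world points on plane z"
    f,cx,cy,R,t=cam(n); uv=np.atleast_2d(uv).astype(float)
    d=np.c_[(uv[:,0]-cx)/f,(uv[:,1]-cy)/f,np.ones(len(uv))]@R
    c=-R.T@t
    return (c+d*((z-c[2])/d[:,2])[:,None])[:,:2]
def rect(n,mask,z):
    "min area rect of largest blob, cast onto plane z: centre, sizes, angle of long side"
    cs=cv2.findContours(mask.astype(np.uint8),cv2.RETR_EXTERNAL,cv2.CHAIN_APPROX_NONE)[0]
    c=max(cs,key=cv2.contourArea)[:,0]
    w=ray(n,c,z); r=cv2.minAreaRect((w*1000).astype(np.float32))
    b=cv2.boxPoints(r); e=b[1]-b[0],b[2]-b[1]
    l=max(e,key=np.linalg.norm); a=np.arctan2(l[1],l[0])
    return np.round(r[0],1),np.round(sorted(map(np.linalg.norm,e)),1),round(float((a+np.pi/2)%np.pi-np.pi/2),3)
E
python3 - <<'E'
import cv2,numpy as np
im=cv2.imread("pics/top0.png")
cs=[(456,190),(159,256),(188,306),(466,314),(254,215),(336,210),(195,207),(505,254)]
t=[cv2.resize(im[v-24:v+24,u-24:u+24],(196,196),interpolation=0) for u,v in cs]
cv2.imwrite("pics/mos.png",np.vstack([np.hstack(t[:4]),np.hstack(t[4:])]))
lab=cv2.cvtColor(im,cv2.COLOR_BGR2HSV)
for u,v in cs+[(300,240),(300,300),(480,190),(440,250)]: print(u,v,lab[v-2:v+3,u-2:u+3].reshape(-1,3).mean(0).round())
E
```

```text
456 190 [ 54.   3. 102.]
159 256 [118.  18.  86.]
188 306 [105.   3. 118.]
466 314 [19. 52. 68.]
254 215 [122.   8.  65.]
336 210 [118.  12.  85.]
195 207 [87.  5. 91.]
505 254 [107.   5. 123.]
300 240 [101.   4. 138.]
300 300 [ 22.  17. 131.]
480 190 [ 22.  18. 132.]
440 250 [ 21.  18. 133.]
```

View pics/mos.png

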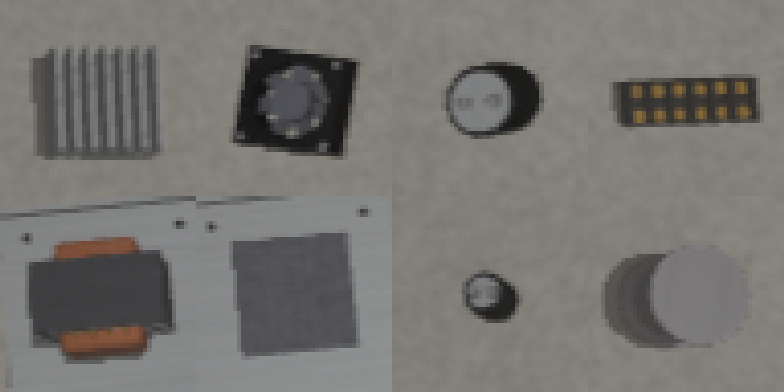

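```bash
cat > m.py <<'E'
import sys
from h import *
K=4
def up(im,u,v,r=30):
    c=im[v-r:v+r,u-r:u+r]; return cv2.resize(c,None,fx=K,fy=K,interpolation=cv2.INTER_CUBIC)
def blob(im,u,v,cond,z,close=0,r=30,n="top"):
    h=cv2.cvtColor(up(im,u,v,r),cv2.COLOR_BGR2HSV).astype(int); m=cond(h[...,0],h[...,1],h[...,2]).astype(np.uint8)
    if close: m=cv2.morphologyEx(m,cv2.MORPH_CLOSE,np.ones((close,close)))
    c=max(cv2.findContours(m,cv2.RETR_EXTERNAL,cv2.CHAIN_APPROX_NONE)[0],key=cv2.contourArea)[:,0]
    c=(c+.5)/K-.5+[u-r,v-r]
    w=(ray(n,c,z)*1000).astype(np.float32); r_=cv2.minAreaRect(w)
    b=cv2.boxPoints(r_); e=[b[1]-b[0],b[2]-b[1]]; l=max(e,key=np.linalg.norm)
    return np.round(r_[0],1),[round(float(np.linalg.norm(x)),1) for x in e],round(float(np.arctan2(l[1],l[0])),3),np.round(cv2.minEnclosingCircle(w),1) if 0 else np.round(cv2.fitEllipse(w)[0],1)
E
python3 - <<'E'
from m import *
im=cv2.imread("pics/top0.png")
P=lambda *a:print(*a)
P("plate",blob(im,298,226,lambda h,s,v:(s<11)&(v>105),.003,25,85))
P("pad",blob(im,336,210,lambda h,s,v:(v<108),.005,0,24))
P("tr core",blob(im,254,215,lambda h,s,v:(v<78)&(s<60),.051,0))
P("copper",blob(im,254,215,lambda h,s,v:(s>90),.045,0))
for t in(95,105,112):P("hs",t,blob(im,456,190,lambda h,s,v:(s<10)&(v>t),.025,25))
P("fan",blob(im,159,256,lambda h,s,v:(v<80),.02,9))
P("cap top",blob(im,188,306,lambda h,s,v:(v>75)&(s<9),.05,9))
P("cap all",blob(im,188,306,lambda h,s,v:(v<85)|(s<9),.05,9))
P("tb",blob(im,466,314,lambda h,s,v:(v<90)|(s>60),.018,9))
P("sc",blob(im,195,207,lambda h,s,v:(v>75)&(s<9),.03,5))
P("sc",blob(im,195,207,lambda h,s,v:(v<75)|(s<9),.03,5))
P("spool",blob(im,505,254,lambda h,s,v:(s<10)&(v>115),.042,5))
E
```

```text
plate (array([548.1,  62.4]), [283.6, 164.4], -1.482, array([548.3,  62.1]))
pad (array([579.5, -19.7]), [60.9, 61.0], 0.079, array([579.6, -19.9]))
tr core (array([561.8, 146.7]), [69.7, 41.9], -1.468, array([562.5, 146.4]))
copper (array([540.6, 145.6]), [42.2, 11.9], -1.49, array([540.8, 145.1]))
hs 95 (array([ 612.9, -275.3]), [59.1, 56.4], -0.0, array([ 614.1, -275.2]))
hs 105 (array([ 612.9, -275.5]), [59.1, 56.0], -0.0, array([ 614.5, -275.2]))
hs 112 (array([ 612.9, -275.8]), [55.5, 59.1], 0.001, array([ 614.6, -275.3]))
fan (array([483.1, 347.7]), [50.8, 56.7], 1.429, array([483.3, 347.8]))
cap top (array([381.3, 282.7]), [30.4, 29.0], -1.261, array([381.4, 282.6]))
cap all (array([382.6, 276. ]), [46.4, 35.0], -1.386, array([382.3, 275.9]))
tb (array([ 357.4, -280.3]), [71.5, 23.0], -1.542, array([ 357.4, -280.5]))
sc (array([586.3, 277.4]), [15.8, 16.6], 1.558, array([586.4, 276.9]))
sc (array([583.2, 272.8]), [21.4, 27.9], 0.941, array([583.3, 272.6]))
spool (array([ 478.4, -364.2]), [47.7, 48.3], 0.814, array([ 478.4, -364.1]))
```

```bash
cat > go.py <<'E'
# print tool-axes shift from the current pose to x y z(TCP) psi triples (mm, rad)
import sys,numpy as np
from scipy.spatial.transform import Rotation as S
from station import manip, monitor, read_camera, camera_params
o=monitor.observe(); R=S.from_euler("xyz",o["orientation"])
print(round(o["time_s"],2),"tcp",o["tcp_pos"].round(4),"rpy",o["orientation"].round(3),"w",round(o["gripper_width"],4))
for a in sys.argv[1:]:
    x,y,z,p=map(float,a.split(","))
    d=R.inv().apply(np.array([x,y,z])/1000-o["tcp_pos"])
    rv=(R.inv()*S.from_euler("xyz",[np.pi,0,p])).as_rotvec()
    print(a,"rv",rv.round(4),"d",d.round(4))
E
python3 go.py 500,250,350,2.9 550,0,320,3.1416 615.4,-276.5,300,3.1416
python3 - <<'E'
from m import *
o=lambda u,v:((u)/4.083-.5+.12,v/4.083-.5+.12)
for n,(u0,v0),z,pts in[("hs",(432,166),.025,[(50,47),(158,46),(160,153),(53,155)]),("fan",(135-48,232),.02,[(250,45),(358,62),(343,156),(235,142)])]:
    w=ray("top",[np.add(o(*p),(u0,v0)) for p in pts],z)*1000; print(n,w.mean(0).round(1),np.linalg.norm(w-np.roll(w,-1,0),axis=1).round(1))
# side view checks: centroids by hand-read boxes
for n,p,z in[("spool",(306,365),.042),("cap",(271,170),.05),("fan",(309,162),.02),("hs",(374,330),.025)]: print(n,(ray("side",[p],z)*1000).round(0))
E
```

```text
0.1 tcp [0.1887 0.5958 0.4042] rpy [-3.141 -0.     2.835] w 0.0954
500,250,350,2.9 rv [-0.001  -0.0001 -0.0652] d [-0.4012 -0.2356  0.0544]
550,0,320,3.1416 rv [-1.000e-03 -2.000e-04 -3.068e-01] d [-0.5244 -0.4588  0.0846]
615.4,-276.5,300,3.1416 rv [-1.000e-03 -2.000e-04 -3.068e-01] d [-0.6702 -0.7026  0.1048]
hs [ 613.3 -273.9] [55.3 55.7 54.4 56.2]
fan [483.1 346.8] [56.  48.  55.4 49.6]
spool [[ 478. -357.]]
cap [[384. 277.]]
fan [[488. 365.]]
hs [[ 615. -260.]]
```

The rows are not in the units I measure in: shifts go in shares of 60 cm and turns go in shares of 2 rad. I convert before sending: -0.5244 m / 0.6 = -0.874, -0.49 m / 0.6 = -0.8167, -0.3067 rad / 2 = -0.1534.

Request:
send_path:
  steps: {"plan": [[0, 0, -0.03, -0.1167, -0.0667, 0.0167, 0.095], [0, 0, -0.03, -0.2167, -0.1333, 0.0333, 0.095], [0, 0, -0.03, -0.3333, -0.2, 0.05, 0.095], [0, 0, -0.03, -0.45, -0.2667, 0.0667, 0.095], [0, 0, -0.03, -0.5667, -0.3333, 0.0833, 0.095], [0, 0, -0.03, -0.6667, -0.3917, 0.0917, 0.095], [0, 0, -0.1, -0.7167, -0.4833, 0.1167, 0.095], [0, 0, -0.15, -0.7667, -0.5833, 0.1333, 0.095], [0, 0, -0.1534, -0.8167, -0.6667, 0.1417, 0.095], [0, 0, -0.1534, -0.874, -0.7647, 0.1417, 0.095], [0, 0, -0.1534, -0.874, -0.7647, 0.1417, 0.095], [0, 0, -0.1534, -0.874, -0.7647, 0.1417, 0.095]]}

```text
time_s: 1.6
tcp_pos: [0.5505, -0.0028, 0.3192]
orientation: [3.142, -0.001, 3.139]
contact_force: [-0.8, 0.3, 0.6]
gripper_width: 0.0951
finger_force: 0.0
```

```bash
python3 go.py 615.4,-276.5,250,3.1416
python3 - <<'E'
from m import *
im=cv2.imread("pics/side0.png")
cs=[(374,340),(309,168),(271,176),(306,374),(345,182),(245,345)]
t=[cv2.resize(im[v-24:v+24,u-24:u+24],(240,240),interpolation=0) for u,v in cs]
cv2.imwrite("pics/mos2.png",np.vstack([np.hstack(t[:3]),np.hstack(t[3:])]))
E
```

```text
1.6 tcp [ 0.5505 -0.0028  0.3192] rpy [ 3.142e+00 -1.000e-03  3.139e+00] w 0.0951
615.4,-276.5,250,3.1416 rv [ 0.     -0.0005 -0.0026] d [-0.0656 -0.2735  0.0692]
```

View pics/mos2.png

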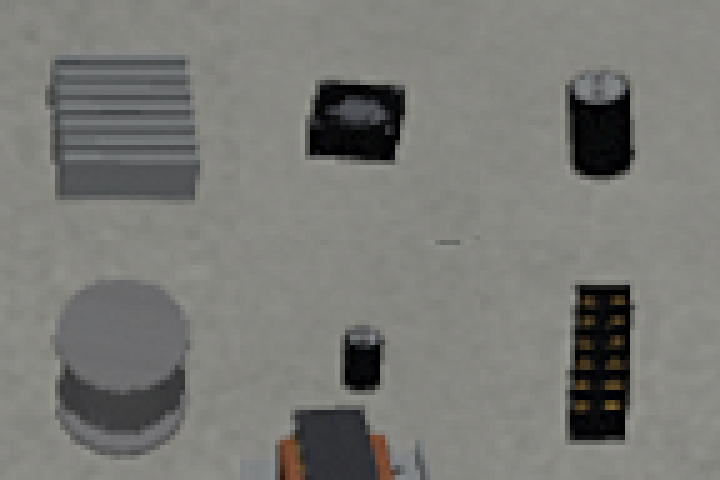

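The side crops confirm the shapes. Heat sink top corners in the crop are about (55,60) to (197,160), fan top centre about (117,108), capacitor top about (120,88). I'll cast these and continue.

In the tool's units: -0.2725 m / 0.6 = -0.4542, -0.24 m / 0.6 = -0.4.

```bash
python3 - <<'E'
from m import *
for n,o,z,pts in[("hs",(350,316),.025,[(55,60),(187,58),(197,160),(57,162)]),("fan",(285,144),.02,[(78,83),(163,87),(157,135),(71,130)]),("cap",(247,152),.05,[(92,88),(150,88),(121,72),(121,104)]),("tb",(221,321),.018,[(97,48),(150,47),(147,178),(90,178)])]:
    w=ray("side",[np.add(np.array(p)/5-.4,o) for p in pts],z)*1000; print(n,w.mean(0).round(1),np.linalg.norm(w-np.roll(w,-1,0),axis=1).round(1))
E
```

```text
hs [ 614.3 -278.6] [53.6 51.5 54.9 51.5]
fan [484.7 347.6] [49.1 49.8 48.6 48.9]
cap [383.1 280.7] [31.4 22.6 31.3 22.4]
tb [ 358.  -286.8] [21.3 65.1 21.9 64.5]
```

Request:
send_path:
  steps: {"plan": [[0, 0, 0, -0.0273, -0.1, 0.0167, 0.095], [0, 0, 0, -0.05, -0.2, 0.0333, 0.095], [0, 0, 0, -0.075, -0.3, 0.05, 0.095], [0, 0, 0, -0.1, -0.4, 0.0667, 0.095], [0, 0, 0, -0.1067, -0.4542, 0.0833, 0.095], [0, 0, 0, -0.1067, -0.4542, 0.1167, 0.095], [0, 0, 0, -0.1067, -0.4542, 0.1167, 0.095], [0, 0, 0, -0.1067, -0.4542, 0.1167, 0.095]]}
  clamp_n: 20

```text
time_s: 2.6
tcp_pos: [0.6142, -0.2713, 0.25]
orientation: [3.141, -0.0, -3.14]
contact_force: [0.5, 0.1, -0.0]
gripper_width: 0.0951
finger_force: 0.0
```

```bash
python3 - <<'E'
from m import *
a=read_camera("top")[140:260,390:550]; b=read_camera("side")[240:400,280:480]
cv2.imwrite("pics/hs1.png",np.hstack([cv2.resize(a,(400,300)),cv2.resize(b,(375,300))]))
E
```

```text
(no output)
```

View pics/hs1.png

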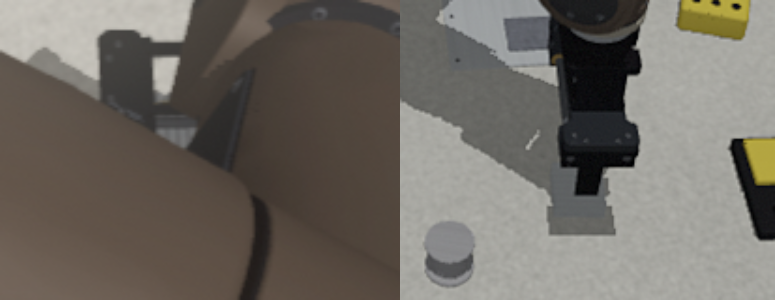

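Top and side views agree within 3 mm: heat sink (614.5,-277), fan (484,348), capacitor (382,281.5), block (357.5,-285). The picture shows the open fingers straddling the heat sink. Descending to grip it.

In the tool's units: 0.056 m / 0.6 = 0.0933, 0.01 m / 0.6 = 0.0167.

Request:
send_path:
  steps: {"plan": [[0, 0, 0, -0.0008, -0.0092, 0.0167, 0.095], [0, 0, 0, -0.0008, -0.0092, 0.05, 0.095], [0, 0, 0, -0.0008, -0.0092, 0.075, 0.095], [0, 0, 0, -0.0008, -0.0092, 0.0933, 0.095], [0, 0, 0, -0.0008, -0.0092, 0.0933, 0.095], [0, 0, 0, -0.0008, -0.0092, 0.0933, 0.05], [0, 0, 0, -0.0008, -0.0092, 0.0933, 0.05], [0, 0, 0, -0.0008, -0.0092, 0.0933, 0.05], [0, 0, 0, -0.0008, -0.0092, 0.0933, 0.05], [0, 0, 0, -0.0008, -0.0092, 0.0933, 0.05]]}
  clamp_n: 25

```text
time_s: 3.95
tcp_pos: [0.6146, -0.2779, 0.1939]
orientation: [3.142, 0.0, 3.141]
contact_force: [0.2, 0.6, 1.5]
gripper_width: 0.0542
finger_force: 25.0
```

```bash
python3 go.py 579.8,-20,330,3.2266
```

```text
3.95 tcp [ 0.6146 -0.2779  0.1939] rpy [3.142 0.    3.141] w 0.0542
579.8,-20,330,3.2266 rv [ 0.0001  0.0002 -0.0851] d [ 0.0348  0.2579 -0.1361]
```

In the tool's units: 0.2579 m / 0.6 = 0.4298, -0.08 m / 0.6 = -0.1333, -0.0851 rad / 2 = -0.0426.

Request:
send_path:
  steps: {"plan": [[0, 0, 0, 0, 0, -0.0667, 0.05], [0, 0, -0.015, 0.0083, 0.05, -0.1333, 0.05], [0, 0, -0.03, 0.025, 0.15, -0.1333, 0.05], [0, 0, -0.0426, 0.0417, 0.25, -0.1333, 0.05], [0, 0, -0.0426, 0.05, 0.35, -0.1333, 0.05], [0, 0, -0.0426, 0.058, 0.4298, -0.1333, 0.05], [0, 0, -0.0426, 0.058, 0.4298, -0.1, 0.05], [0, 0, -0.0426, 0.058, 0.4298, -0.0667, 0.05], [0, 0, -0.0426, 0.058, 0.4298, -0.0667, 0.05], [0, 0, -0.0426, 0.058, 0.4298, -0.0667, 0.05]]}

```text
time_s: 5.2
tcp_pos: [0.58, -0.0202, 0.2343]
orientation: [-3.142, 0.0, -3.057]
contact_force: [-0.2, -0.6, -1.7]
gripper_width: 0.0543
finger_force: 25.0
```

```bash
python3 go.py 579.8,-20,200,3.2266
python3 - <<'E'
from m import *
a=read_camera("top")[140:280,230:400]; b=read_camera("side")[180:300,270:410]
cv2.imwrite("pics/hs2.png",np.hstack([cv2.resize(a,(400,330)),cv2.resize(b,(385,330))]))
E
```

```text
5.2 tcp [ 0.58   -0.0202  0.2343] rpy [-3.142  0.    -3.057] w 0.0543
579.8,-20,200,3.2266 rv [-0.      0.0005 -0.0002] d [0.0002 0.0002 0.0343]
```

View pics/hs2.png

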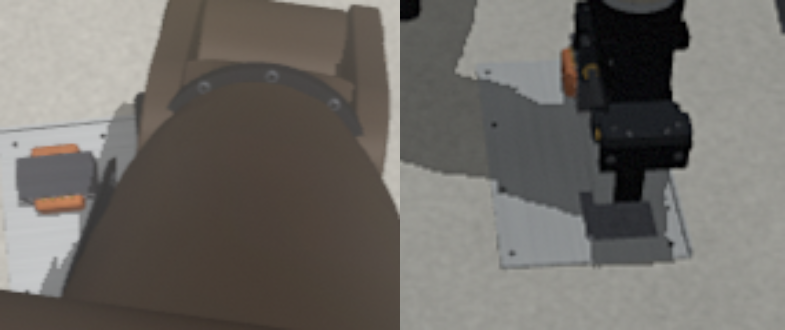

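The heat sink hangs over the pad, hidden from the top view by the arm. The side view shows it aligned. Lowering and releasing.

In the tool's units: -0.11 m / 0.6 = -0.1833, -0.06 m / 0.6 = -0.1.

Request:
send_path:
  steps: {"plan": [[0, 0, 0, 0, 0, 0.025, 0.05], [0, 0, 0, 0, 0, 0.0467, 0.05], [0, 0, 0, 0, 0, 0.0575, 0.05], [0, 0, 0, 0, 0, 0.0575, 0.05], [0, 0, 0, 0, 0, 0.0575, 0.07], [0, 0, 0, 0, 0, 0.0575, 0.07], [0, 0, 0, 0, 0, 0.0575, 0.07], [0, 0, 0, 0, 0, 0, 0.07], [0, 0, 0, 0, 0, -0.1, 0.07], [0, 0, 0, 0, 0, -0.1833, 0.07]]}

```text
time_s: 6.55
tcp_pos: [0.5797, -0.02, 0.3458]
orientation: [-3.142, 0.001, -3.057]
contact_force: [0.4, -0.4, 0.3]
gripper_width: 0.0695
finger_force: 0.0
```

```bash
python3 go.py 450,-200,300,2.2 357.5,-285,270,1.5998
```

```text
6.55 tcp [ 0.5797 -0.02    0.3458] rpy [-3.142e+00  1.000e-03 -3.057e+00] w 0.0695
450,-200,300,2.2 rv [3.0000e-04 7.0000e-04 1.0266e+00] d [ 0.1445 -0.1683  0.0457]
357.5,-285,270,1.5998 rv [5.0000e-04 6.0000e-04 1.6268e+00] d [ 0.2439 -0.2452  0.0756]
```

In the tool's units: -0.2452 m / 0.6 = -0.4087, 0.2439 m / 0.6 = 0.4065, 1.6268 rad / 2 = 0.8134.

Request:
send_path:
  steps: {"plan": [[0, 0, 0.09, 0.0667, -0.0667, 0, 0.07], [0, 0, 0.18, 0.1333, -0.1333, 0.0167, 0.07], [0, 0, 0.27, 0.1833, -0.2, 0.0333, 0.07], [0, 0, 0.36, 0.2333, -0.2667, 0.05, 0.07], [0, 0, 0.45, 0.3, -0.3167, 0.0667, 0.06], [0, 0, 0.54, 0.35, -0.3667, 0.0833, 0.06], [0, 0, 0.63, 0.4065, -0.4087, 0.1, 0.06], [0, 0, 0.72, 0.4065, -0.4087, 0.1167, 0.06], [0, 0, 0.8134, 0.4065, -0.4087, 0.126, 0.06], [0, 0, 0.8134, 0.4065, -0.4087, 0.126, 0.06], [0, 0, 0.8134, 0.4065, -0.4087, 0.126, 0.06]]}

```text
time_s: 7.92
tcp_pos: [0.3577, -0.285, 0.2683]
orientation: [3.141, 0.0, 1.604]
contact_force: [0.2, -0.6, 0.1]
gripper_width: 0.0599
finger_force: 0.0
```

```bash
python3 go.py 357.5,-285,193,1.5998
python3 - <<'E'
from m import *
a=read_camera("top");cv2.imwrite("pics/t3.png",a)
b=read_camera("side")[290:410,180:300]
a=a[150:270,270:390]
cv2.imwrite("pics/v3.png",np.hstack([cv2.resize(a,(400,400),interpolation=cv2.INTER_CUBIC),cv2.resize(b,(400,400))]))
from m import blob
E
```

```text
7.92 tcp [ 0.3577 -0.285   0.2683] rpy [3.141 0.    1.604] w 0.0599
357.5,-285,193,1.5998 rv [0.0002 0.0001 0.0044] d [ 0.     -0.0002  0.0753]
```

View pics/v3.png

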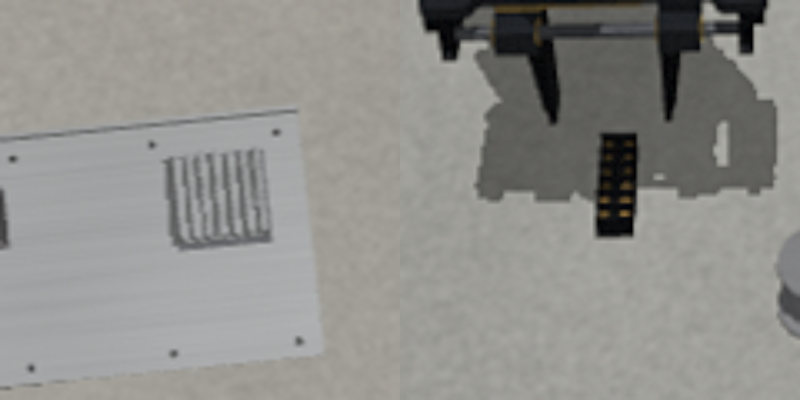

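The heat sink sits on the pad, with fin-top corners in the zoom at about (170,158), (265,149), (272,238) and (180,244). The fingers straddle the block. Gripping it.

In the tool's units: 0.0745 m / 0.6 = 0.1242, 0.055 m / 0.6 = 0.0917, 0.004 rad / 2 = 0.002.

```bash
python3 - <<'E'
from m import *
w=ray("top",np.array([(170,158),(265,149),(272,238),(180,244)])/3.333-.35+[270,150],.03)*1000
print(w.mean(0).round(1),np.linalg.norm(w-np.roll(w,-1,0),axis=1).round(1),[np.arctan2(*(w[i]-w[j])[::-1]).round(3) for i,j in((0,3),(1,2))])
E
```

```text
[576.3 -20.3] [59.4 56.1 57.  54.4] [np.float64(0.101), np.float64(0.057)]
```

Request:
send_path:
  steps: {"plan": [[0, 0, 0.002, 0, 0, 0.05, 0.06], [0, 0, 0.002, 0, 0, 0.0917, 0.06], [0, 0, 0.002, 0, 0, 0.1242, 0.06], [0, 0, 0.002, 0, 0, 0.1242, 0.06], [0, 0, 0.002, 0, 0, 0.1242, 0.018], [0, 0, 0.002, 0, 0, 0.1242, 0.018], [0, 0, 0.002, 0, 0, 0.1242, 0.018], [0, 0, 0.002, 0, 0, 0.1242, 0.018], [0, 0, 0.002, 0, 0, 0.1242, 0.018]]}
  clamp_n: 20

```text
time_s: 9.15
tcp_pos: [0.3576, -0.2851, 0.1938]
orientation: [3.141, 0.0, 1.596]
contact_force: [-0.5, 0.6, 4.1]
gripper_width: 0.0218
finger_force: 20.0
```

```bash
python3 go.py 450,-60,300,1.6558 496.8,143.6,235,1.6558
```

```text
9.15 tcp [ 0.3576 -0.2851  0.1938] rpy [3.141 0.    1.596] w 0.0218
450,-60,300,1.6558 rv [ 0.0003  0.0002 -0.06  ] d [ 0.2227  0.098  -0.1062]
496.8,143.6,235,1.6558 rv [ 0.0003  0.0002 -0.06  ] d [ 0.425   0.1499 -0.0412]
```

In the tool's units: 0.425 m / 0.6 = 0.7083, 0.37 m / 0.6 = 0.6167, -0.06 rad / 2 = -0.03.

Request:
send_path:
  steps: {"plan": [[0, 0, 0, 0, 0, -0.0833, 0.018], [0, 0, 0, 0.0667, 0.0333, -0.15, 0.018], [0, 0, -0.01, 0.1667, 0.0667, -0.1667, 0.018], [0, 0, -0.02, 0.2667, 0.1, -0.1667, 0.018], [0, 0, -0.03, 0.3667, 0.1333, -0.1667, 0.018], [0, 0, -0.03, 0.45, 0.1667, -0.1667, 0.018], [0, 0, -0.03, 0.5333, 0.2, -0.1667, 0.018], [0, 0, -0.03, 0.6167, 0.225, -0.1667, 0.018], [0, 0, -0.03, 0.7083, 0.25, -0.1667, 0.018], [0, 0, -0.03, 0.7083, 0.25, -0.1, 0.018], [0, 0, -0.03, 0.7083, 0.25, -0.0667, 0.018], [0, 0, -0.03, 0.7083, 0.25, -0.0667, 0.018]]}

```text
time_s: 10.65
tcp_pos: [0.4967, 0.1437, 0.2325]
orientation: [-3.139, 0.0, 1.656]
contact_force: [-1.1, -0.2, -0.2]
gripper_width: 0.0215
finger_force: 20.0
```

```bash
python3 go.py 496.8,143.6,197.5,1.6558
python3 - <<'E'
from m import *
b=read_camera("side")[150:290,260:420]
cv2.imwrite("pics/v4.png",cv2.resize(b,(640,560)))
E
```

```text
10.65 tcp [0.4967 0.1437 0.2325] rpy [-3.139  0.     1.656] w 0.0215
496.8,143.6,197.5,1.6558 rv [-0.0029  0.0001  0.0003] d [-0.0001  0.0002  0.035 ]
```

View pics/v4.png

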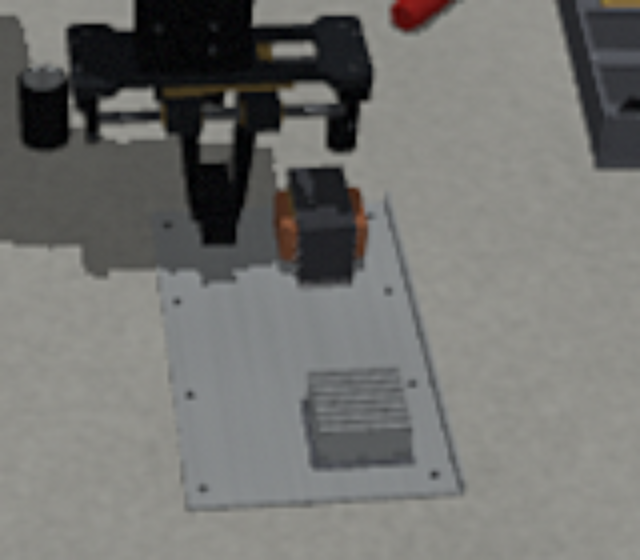

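The block is held in front of the transformer and level, with the heat sink squarely on the pad. The gripper's body will clear the transformer by about 34 mm, so I'm lowering.

In the tool's units: -0.1 m / 0.6 = -0.1667, 0.0352 m / 0.6 = 0.0587.

Request:
send_path:
  steps: {"plan": [[0, 0, 0, 0, 0, 0.025, 0.018], [0, 0, 0, 0, 0, 0.0467, 0.018], [0, 0, 0, 0, 0, 0.0587, 0.018], [0, 0, 0, 0, 0, 0.0587, 0.018], [0, 0, 0, 0, 0, 0.0587, 0.034], [0, 0, 0, 0, 0, 0.0587, 0.034], [0, 0, 0, 0, 0, 0.0587, 0.034], [0, 0, 0, 0, 0, 0, 0.034], [0, 0, 0, 0, 0, -0.0833, 0.034], [0, 0, 0, 0, 0, -0.1667, 0.06], [0, 0, 0, 0, 0, -0.1667, 0.09], [0, 0, 0, 0, 0, -0.1667, 0.09]]}

```text
time_s: 12.2
tcp_pos: [0.4966, 0.1435, 0.3333]
orientation: [-3.141, -0.0, 1.656]
contact_force: [0.4, -1.1, -0.2]
gripper_width: 0.0584
finger_force: 0.0
```

```bash
python3 go.py 484.2,348,330,2.9866 484.2,348,260,2.9866
```

```text
12.2 tcp [0.4966 0.1435 0.3333] rpy [-3.141 -0.     1.656] w 0.0584
484.2,348,330,2.9866 rv [-1.0000e-04 -1.0000e-04 -1.3309e+00] d [0.2048 0.005  0.0033]
484.2,348,260,2.9866 rv [-1.0000e-04 -1.0000e-04 -1.3309e+00] d [0.2048 0.005  0.0733]
```

In the tool's units: 0.2048 m / 0.6 = 0.3413, 0.15 m / 0.6 = 0.25, -1.331 rad / 2 = -0.6655.

Request:
send_path:
  steps: {"plan": [[0, 0, -0.09, 0.0833, 0.0017, 0, 0.09], [0, 0, -0.18, 0.1667, 0.0033, 0, 0.09], [0, 0, -0.27, 0.25, 0.005, 0, 0.09], [0, 0, -0.36, 0.3413, 0.0083, 0.0167, 0.09], [0, 0, -0.45, 0.3413, 0.0083, 0.05, 0.09], [0, 0, -0.54, 0.3413, 0.0083, 0.0833, 0.09], [0, 0, -0.63, 0.3413, 0.0083, 0.1167, 0.09], [0, 0, -0.6655, 0.3413, 0.0083, 0.1217, 0.09], [0, 0, -0.6655, 0.3413, 0.0083, 0.1217, 0.09], [0, 0, -0.6655, 0.3413, 0.0083, 0.1217, 0.09]]}

```text
time_s: 13.45
tcp_pos: [0.4845, 0.348, 0.26]
orientation: [-3.141, -0.001, 2.985]
contact_force: [0.9, 0.0, 0.0]
gripper_width: 0.0897
finger_force: 0.0
```

```bash
python3 go.py 484.2,348,195,2.9866
python3 - <<'E'
from m import *
a=read_camera("top");cv2.imwrite("pics/t5.png",a)
b=read_camera("side")[110:210,250:370]
a=a[180:280,220:340]
cv2.imwrite("pics/v5.png",np.hstack([cv2.resize(a,(400,333),interpolation=cv2.INTER_CUBIC),cv2.resize(b,(400,333))]))
w=ray("side",np.array([(78,83),(163,87),(157,135),(71,130)])/5-.4+[285,144],.02)
print([np.arctan2(*(w[i]-w[j])[::-1]).round(3) for i,j in((1,0),(2,3))])
E
```

```text
13.45 tcp [0.4845 0.348  0.26  ] rpy [-3.141e+00 -1.000e-03  2.985e+00] w 0.0897
484.2,348,195,2.9866 rv [-0.0005 -0.0008 -0.0015] d [ 0.0002 -0.0001  0.065 ]
[np.float64(-0.07), np.float64(-0.089)]
```

View pics/v5.png

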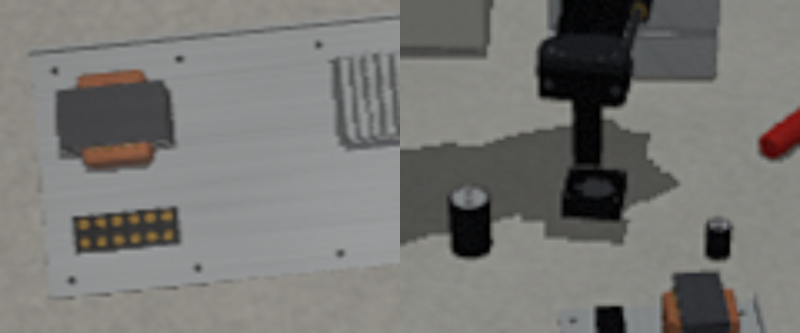

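The block lies in front of the transformer, centred and parallel. The fan is under the open fingers. Gripping it.

In the tool's units: -0.07 m / 0.6 = -0.1167, 0.065 m / 0.6 = 0.1083, -0.03 rad / 2 = -0.015.

Request:
send_path:
  steps: {"plan": [[0, 0, -0.015, 0, 0, 0.05, 0.09], [0, 0, -0.015, 0, 0, 0.0917, 0.09], [0, 0, -0.015, 0, 0, 0.1083, 0.09], [0, 0, -0.015, 0, 0, 0.1083, 0.09], [0, 0, -0.015, 0, 0, 0.1083, 0.045], [0, 0, -0.015, 0, 0, 0.1083, 0.045], [0, 0, -0.015, 0, 0, 0.1083, 0.045], [0, 0, -0.015, 0, 0, 0.1083, 0.045], [0, 0, -0.015, 0, 0, 0.1083, 0.045], [0, 0, -0.015, 0, 0, -0.0333, 0.045], [0, 0, -0.015, 0, 0, -0.1167, 0.045], [0, 0, -0.015, 0, 0, -0.1167, 0.045]]}
  clamp_n: 15

```text
time_s: 15.05
tcp_pos: [0.4847, 0.3482, 0.3347]
orientation: [3.138, 0.005, 3.017]
contact_force: [-1.2, 0.1, -0.6]
gripper_width: 0.0499
finger_force: 15.0
```

```bash
python3 go.py 578.5,-20,330,3.2266
python3 - <<'E'
from m import *
from m import blob
a=read_camera("top");cv2.imwrite("pics/t6.png",a)
b=read_camera("side");cv2.imwrite("pics/s6.png",b)
b=b[60:220,240:400];a=a[150:270,290:410]
cv2.imwrite("pics/v6.png",np.hstack([cv2.resize(a,(400,400),interpolation=cv2.INTER_CUBIC),cv2.resize(b,(400,400))]))
E
```

```text
15.05 tcp [0.4847 0.3482 0.3347] rpy [3.138 0.005 3.017] w 0.0499
578.5,-20,330,3.2266 rv [ 0.0033  0.0056 -0.2097] d [-0.1389 -0.3537  0.004 ]
```

View pics/v6.png

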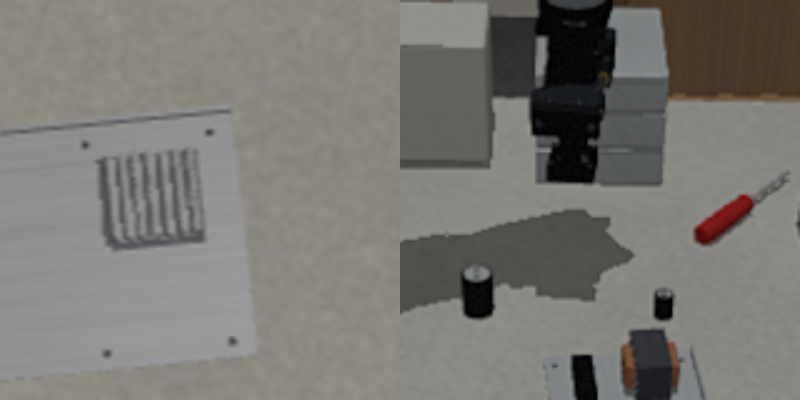

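The fan is gripped (49.9 mm) and lifted, and the heat sink sits squarely on the pad. Carrying the fan over now.

In the tool's units: -0.3537 m / 0.6 = -0.5895, 0.03 m / 0.6 = 0.05, -0.03 rad / 2 = -0.015.

```bash
python3 go.py 579.3,-20,255,3.2266
```

```text
15.15 tcp [0.4844 0.348  0.3315] rpy [3.140e+00 2.000e-03 3.017e+00] w 0.0498
579.3,-20,255,3.2266 rv [ 0.0011  0.0017 -0.2098] d [-0.1399 -0.3534  0.0763]
```

Request:
send_path:
  steps: {"plan": [[0, 0.0025, -0.015, -0.0333, -0.0833, 0, 0.045], [0, 0.0025, -0.03, -0.0667, -0.1667, 0, 0.045], [0, 0.0025, -0.045, -0.1, -0.25, 0, 0.045], [0, 0.0025, -0.06, -0.1333, -0.3333, 0, 0.045], [0, 0.0025, -0.075, -0.1667, -0.4167, 0, 0.045], [0, 0.0025, -0.09, -0.2, -0.5, 0.0167, 0.045], [0.0015, 0.0025, -0.1049, -0.2325, -0.5895, 0.05, 0.045], [0.0015, 0.0025, -0.1049, -0.2325, -0.5895, 0.0833, 0.045], [0.0015, 0.0025, -0.1049, -0.2325, -0.5895, 0.1167, 0.045], [0.0015, 0.0025, -0.1049, -0.2325, -0.5895, 0.1333, 0.045], [0.0015, 0.0025, -0.1049, -0.2325, -0.5895, 0.1333, 0.045], [0.0015, 0.0025, -0.1049, -0.2325, -0.5895, 0.1333, 0.045]]}

```text
time_s: 16.65
tcp_pos: [0.579, -0.0201, 0.2509]
orientation: [-3.139, -0.005, -3.056]
contact_force: [0.3, -0.5, -0.1]
gripper_width: 0.0496
finger_force: 15.0
```

```bash
python3 go.py 579.3,-20,225.5,3.2266
python3 - <<'E'
from m import *
b=read_camera("side")[200:290,280:400]
cv2.imwrite("pics/v7.png",cv2.resize(b,(720,540)))
E
```

```text
16.65 tcp [ 0.579  -0.0201  0.2509] rpy [-3.139 -0.005 -3.056] w 0.0496
579.3,-20,225.5,3.2266 rv [-0.0025 -0.005   0.0003] d [-0.0004  0.0001  0.0254]
```

View pics/v7.png

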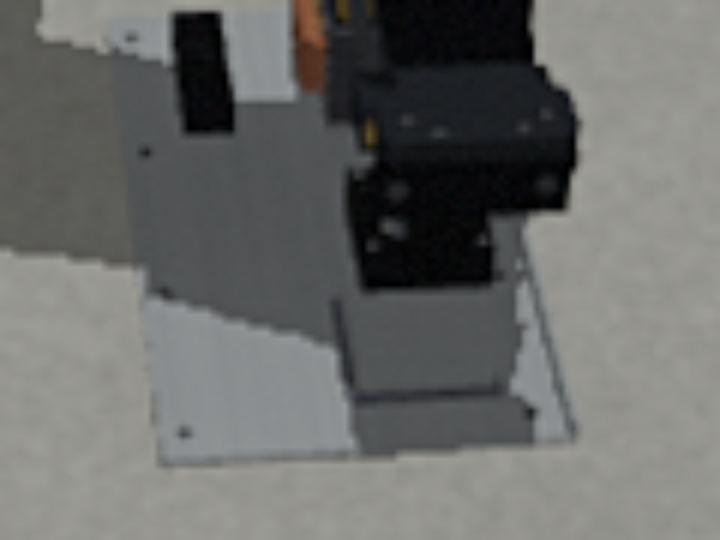

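The fan hangs centred over the heat sink: its front face spans about 365–490 px against 357–507 for the heat sink. Lowering.

In the tool's units: -0.09 m / 0.6 = -0.15, -0.05 m / 0.6 = -0.0833, -0.005 rad / 2 = -0.0025.

Request:
send_path:
  steps: {"plan": [[-0.001, -0.0025, 0, 0, 0, 0.02, 0.045], [-0.001, -0.0025, 0, 0, 0, 0.0333, 0.045], [-0.001, -0.0025, 0, 0, 0, 0.042, 0.045], [-0.001, -0.0025, 0, 0, 0, 0.042, 0.045], [-0.001, -0.0025, 0, 0, 0, 0.042, 0.065], [-0.001, -0.0025, 0, 0, 0, 0.042, 0.065], [-0.001, -0.0025, 0, 0, 0, 0.042, 0.065], [-0.001, -0.0025, 0, 0, 0, 0, 0.065], [-0.001, -0.0025, 0, 0, 0, -0.0833, 0.065], [-0.001, -0.0025, 0, 0, 0, -0.15, 0.065]]}

```text
time_s: 17.95
tcp_pos: [0.5793, -0.02, 0.3423]
orientation: [-3.141, 0.0, -3.057]
contact_force: [0.8, -0.4, -0.1]
gripper_width: 0.065
finger_force: 0.0
```

```bash
python3 go.py 480,180,330,3.2266 382,281.5,300,3.2266
```

```text
17.95 tcp [ 0.5793 -0.02    0.3423] rpy [-3.141  0.    -3.057] w 0.065
480,180,330,3.2266 rv [-0.0006  0.0003 -0.    ] d [0.082  0.2077 0.0122]
382,281.5,300,3.2266 rv [-0.0006  0.0003 -0.    ] d [0.171  0.3172 0.0421]
```

In the tool's units: 0.3172 m / 0.6 = 0.5287, 0.075 m / 0.6 = 0.125.

Request:
send_path:
  steps: {"plan": [[0, 0, 0, 0.0417, 0.0833, 0, 0.08], [0, 0, 0, 0.0833, 0.1667, 0, 0.08], [0, 0, 0, 0.125, 0.25, 0, 0.08], [0, 0, 0, 0.1667, 0.3333, 0, 0.08], [0, 0, 0, 0.2167, 0.4167, 0.0167, 0.08], [0, 0, 0, 0.2667, 0.5, 0.0333, 0.08], [0, 0, 0, 0.285, 0.5287, 0.05, 0.08], [0, 0, 0, 0.285, 0.5287, 0.07, 0.08], [0, 0, 0, 0.285, 0.5287, 0.07, 0.08], [0, 0, 0, 0.285, 0.5287, 0.07, 0.08]]}

```text
time_s: 19.2
tcp_pos: [0.3828, 0.2809, 0.2987]
orientation: [-3.141, -0.0, -3.058]
contact_force: [0.2, 0.1, -0.8]
gripper_width: 0.0798
finger_force: 0.0
```

```bash
python3 go.py 382,281.5,198,3.2266
python3 - <<'E'
from m import *
a=read_camera("top");cv2.imwrite("pics/t8.png",a)
b=read_camera("side");cv2.imwrite("pics/s8.png",b)
b=b[110:280,230:400];a=a[160:260,220:380]
cv2.imwrite("pics/v8.png",np.hstack([cv2.resize(a,(480,300),interpolation=cv2.INTER_CUBIC),cv2.resize(b,(300,300))]))
E
```

```text
19.2 tcp [0.3828 0.2809 0.2987] rpy [-3.141 -0.    -3.058] w 0.0798
382,281.5,198,3.2266 rv [-0.0003 -0.0001 -0.0015] d [0.0007 0.0007 0.1007]
```

View pics/v8.png

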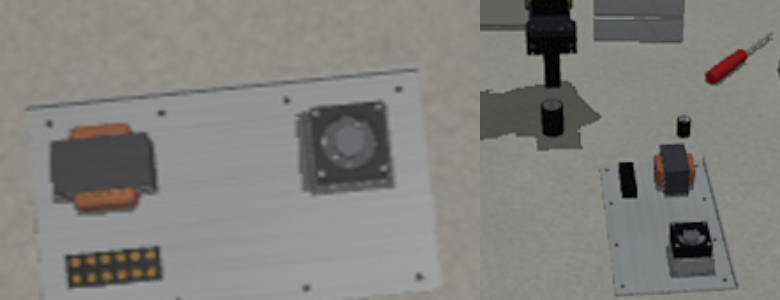

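The fan lies centred on the heat sink, at (350,143) in the zoom, and the capacitor is below the fingers. Gripping it.

In the tool's units: 0.0995 m / 0.6 = 0.1658, 0.08 m / 0.6 = 0.1333.

Request:
send_path:
  steps: {"plan": [[0, 0, 0, 0.0017, 0.0017, 0.0833, 0.08], [0, 0, 0, 0.0017, 0.0017, 0.1333, 0.08], [0, 0, 0, 0.0017, 0.0017, 0.1658, 0.08], [0, 0, 0, 0.0017, 0.0017, 0.1658, 0.08], [0, 0, 0, 0.0017, 0.0017, 0.1658, 0.03], [0, 0, 0, 0.0017, 0.0017, 0.1658, 0.03], [0, 0, 0, 0.0017, 0.0017, 0.1658, 0.03], [0, 0, 0, 0.0017, 0.0017, 0.1658, 0.03], [0, 0, 0, 0.0017, 0.0017, 0.1658, 0.03], [0, 0, 0, 0.0017, 0.0017, 0.1658, 0.03], [0, 0, 0, 0.0017, 0.0017, 0.0833, 0.03], [0, 0, 0, 0.0017, 0.0017, 0, 0.03]]}
  clamp_n: 15

```text
time_s: 20.8
tcp_pos: [0.3809, 0.2824, 0.2993]
orientation: [-3.14, -0.002, -3.057]
contact_force: [1.1, 1.6, -0.5]
gripper_width: 0.0348
finger_force: 15.0
```

```bash
python3 go.py 572.6,64.8,300,3.2266
python3 - <<'E'
from m import *
im=cv2.imread("pics/t8.png")
print("fan",blob(im,337,206,lambda h,s,v:(v<75),.05,9,22))
print("tb",blob(im,258,248,lambda h,s,v:(v<90)|(s>60),.021,9,22))
E
```

```text
20.8 tcp [0.3809 0.2824 0.2993] rpy [-3.140e+00 -2.000e-03 -3.057e+00] w 0.0348
572.6,64.8,300,3.2266 rv [-0.0012 -0.002  -0.0001] d [-0.1725 -0.2331 -0.0008]
fan (array([575.5, -19. ]), [51.2, 52.9], 0.097, array([575.3, -18.9]))
tb (array([496.3, 143.4]), [64.7, 23.7], -1.478, array([496.3, 143.6]))
```

The rows are not in the units I measure in: shifts go in shares of 60 cm and turns go in shares of 2 rad. I convert before sending: -0.2331 m / 0.6 = -0.3885, -0.2 m / 0.6 = -0.3333, -0.001 rad / 2 = -0.0005.

Request:
send_path:
  steps: {"plan": [[0, -0.0005, 0, -0.05, -0.0667, 0, 0.03], [0, -0.0005, 0, -0.1, -0.1333, 0, 0.03], [0, -0.0005, 0, -0.15, -0.2, 0, 0.03], [0, -0.0005, 0, -0.2, -0.2667, 0, 0.03], [0, -0.0005, 0, -0.25, -0.3333, 0, 0.03], [0, -0.0005, 0, -0.2875, -0.3885, 0, 0.03], [0, -0.0005, 0, -0.2875, -0.3885, 0.0333, 0.03], [0, -0.0005, 0, -0.2875, -0.3885, 0.075, 0.03], [0, -0.0005, 0, -0.2875, -0.3885, 0.1167, 0.03], [0, -0.0005, 0, -0.2875, -0.3885, 0.1167, 0.03], [0, -0.0005, 0, -0.2875, -0.3885, 0.1167, 0.03]]}

```text
time_s: 22.18
tcp_pos: [0.5728, 0.0648, 0.2292]
orientation: [-3.141, 0.001, -3.057]
contact_force: [-0.1, -0.5, -1.5]
gripper_width: 0.0346
finger_force: 15.0
```

```bash
python3 go.py 572.6,64.8,202.5,3.2266
python3 - <<'E'
from m import *
b=read_camera("side")[150:290,260:420]
cv2.imwrite("pics/v9.png",cv2.resize(b,(640,560)))
E
```

```text
22.18 tcp [0.5728 0.0648 0.2292] rpy [-3.141e+00  1.000e-03 -3.057e+00] w 0.0346
572.6,64.8,202.5,3.2266 rv [-0.0004  0.0012 -0.0001] d [0.0002 0.     0.0267]
```

View pics/v9.png

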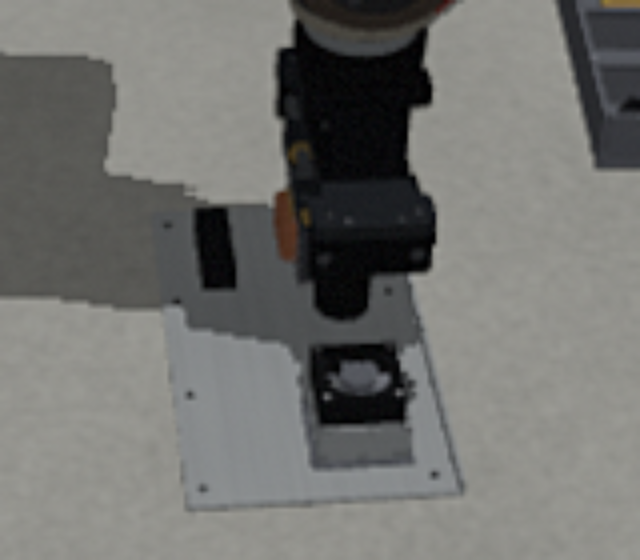

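The capacitor hangs upright between the transformer and the heat sink with its fan. Lowering and releasing.

In the tool's units: -0.12 m / 0.6 = -0.2, -0.05 m / 0.6 = -0.0833, 0.001 rad / 2 = 0.0005.

Request:
send_path:
  steps: {"plan": [[0, 0.0005, 0, 0, 0, 0.02, 0.03], [0, 0.0005, 0, 0, 0, 0.0333, 0.03], [0, 0.0005, 0, 0, 0, 0.0442, 0.03], [0, 0.0005, 0, 0, 0, 0.0442, 0.03], [0, 0.0005, 0, 0, 0, 0.0442, 0.05], [0, 0.0005, 0, 0, 0, 0.0442, 0.05], [0, 0.0005, 0, 0, 0, 0.0442, 0.05], [0, 0.0005, 0, 0, 0, 0, 0.05], [0, 0.0005, 0, 0, 0, -0.0833, 0.05], [0, 0.0005, 0, 0, 0, -0.1667, 0.05], [0, 0.0005, 0, 0, 0, -0.2, 0.05]]}

```text
time_s: 23.6
tcp_pos: [0.5725, 0.0649, 0.3516]
orientation: [-3.141, 0.004, -3.057]
contact_force: [0.2, 0.5, -1.2]
gripper_width: 0.0501
finger_force: 0.0
```

Request:
send_path:
  steps: {"plan": [[0, 0, 0, 0.0333, 0.0833, 0, 0.05], [0, 0, 0, 0.0667, 0.1667, 0, 0.05], [0, 0, 0, 0.1, 0.25, 0, 0.05], [0, 0, 0, 0.1333, 0.3333, 0, 0.05], [0, 0, 0, 0.1667, 0.4167, 0, 0.05], [0, 0, 0, 0.2, 0.5, 0, 0.05], [0, 0, 0, 0.2, 0.5, 0, 0.05], [0, 0, 0, 0.2, 0.5, 0, 0.05]]}

```text
time_s: 24.6
tcp_pos: [0.4275, 0.3533, 0.3485]
orientation: [-3.141, -0.0, -3.056]
contact_force: [0.5, -0.9, 0.2]
gripper_width: 0.05
finger_force: 0.0
```

```bash
python3 - <<'E'
from m import *
a=read_camera("top");b=read_camera("side")
print("fan",blob(a,337,206,lambda h,s,v:(v<75),.05,9,22))
print("tb",blob(a,258,248,lambda h,s,v:(v<90)|(s>60),.021,9,22))
print("sc",blob(a,195,207,lambda h,s,v:(v>75)&(s<9),.03,5)[0],"spool",blob(a,505,254,lambda h,s,v:(s<10)&(v>115),.042,5)[0])
f,cx,cy,R,t=cam("top");c=R@[.5726,.0648,.053]+t;print("expected cap px",f*c[:2]/c[2]+[cx,cy])
cv2.imwrite("pics/v10.png",np.hstack([cv2.resize(a[160:280,220:380],(400,300),interpolation=cv2.INTER_CUBIC),cv2.resize(b[160:280,270:420],(375,300))]))
E
```

```text
fan (array([575.3, -17.6]), [54.5, 53.3], -1.475, array([575.3, -18.7]))
tb (array([496.3, 143.4]), [65.2, 23.8], -1.479, array([496.4, 143.5]))
sc [586.8 276.7] spool [ 478.6 -363.6]
expected cap px [294.39677043 209.13192099]
```

View pics/v10.png

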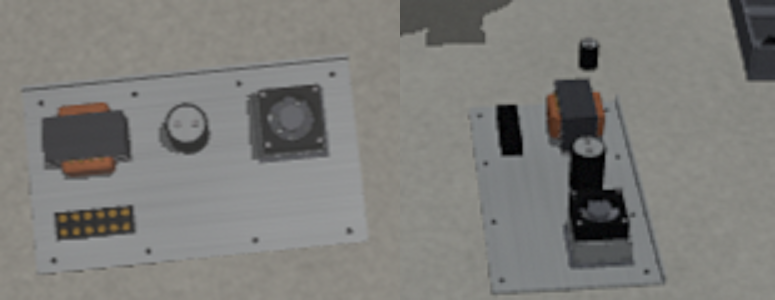

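The capacitor top shows at pixel (294.4,209.6), against (294.4,209.1) expected. Fan, block, small capacitor and spool all measure where they should be. Handing in.

```bash
python3 -c "
from station import manip, monitor, read_camera, camera_params
print(manip.hand_in())"
```

```text
the job is handed in; nothing more can be done
None
```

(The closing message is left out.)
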